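Bolt the food chest shut for the van

ROBOT

A 6-joint arm with a two-finger parallel gripper is mounted at the origin on the work surface. World frame = base frame: x ahead of the robot, y to its left, z up, the work surface at z = 0. Lengths are in mm, angles in rad, forces in N, time in s.
With the tool pointing down it reaches from about 350 to 875 mm from the base axis. Payload 4.2 kg.
Tool frame: the origin (TCP) lies between the finger pads; the fingertips stand 14 mm ahead of it and the grasp point (between the pads) lies 5 mm behind it; z points along the fingers, y is the line along which they close (so a half turn about z gives the same grasp; the last joint's range is limited). The gripper opens to 85 mm and grips with 20 to 120 N. Pads are 22 mm wide; open, the fingers measure 114 mm over their backs; the gripper's body (76 mm by 85 mm) begins 54 mm behind the grasp point. The pads swing forward as they close: fully open they stand 13 mm farther back than shut.
Start: joints at [-1.067, 0.385, 0.008, 0, -1.194, -0.259], TCP at [151.494, -606.341, 245.312] pointing down, gripper open.
Joint ranges: [-3.14, 3.14], [-1.21, 2.06], [-1.07, 1.41], [-3.16, 2.05], [-2.99, -0.16], [-3.1, 3.1]. Speed limits (rad/s): [2.79, 2.79, 3.14, 3.14, 3.14, 3.14].

INTERFACE

Orientations are given as a unit quaternion [x, y, z, w].
In Python, from bench import * gives the robot as it stands.
- The arm moves only by the tool carry_out, never from a script. Its argument "motion" is a list of rows, each a list of 7 numbers: the turn, a rotation vector about the tool's x, y, z in rad, then the shift along the tool's x, y, z in mm, then the opening, from -1 (shut) to 1 (fully open), so that 0 is half open. A call has 1 to 5 rows; each row is the pose to reach, as a shift and turn from the pose commanded when the call began, along the tool's axes at that moment; what a row does not reach only later rows make up. A row lasts 1/8 s, in which the tool goes at most 62.5 mm and 10.7 degrees, less where a joint would pass 70% of its speed; a pose out of reach is approached as far as the arm can. A call with a gripper value outside its range is refused whole. The fingers move at their own pace and stop on an object; the grip force is fixed at half the most. Time passes only in rows, so rows that repeat a pose let the fingers close. It gives the time, the measured TCP pose, the force, the opening and the grip force at its end, in the units of the state.
- read_state(): the state, without advancing time (a new reading comes with each control period).
- get_image(name): name is "side" or "top" or "wrist"; returns a dict with "color" (384x512x3 uint8, blue, green, red), "mtx" (3x3 intrinsics, pixels), "position" and "orientation" of the camera in the world. Camera axes: x right, y down, z forward; pixel columns grow to the right and rows downward; lengths in mm; the calibration is good to about 2 mm. A picture is of the moment at which its call begins. There is no depth.
- job_done(): hands the job in; it is judged then, once.
The state is a dict: "clock": time; "joints": joint angles; "joint_vel": joint speeds; "joint_efforts": joint torques, N m; "position": TCP position; "ee_rot": TCP orientation; "contact_force": force on the tool from outside, world axes, zero at the start; "wrist_torque": the same for the moment, N m; "gripper_width": finger opening in mm; "grasp_force": force on a finger pad.
Only numpy, scipy, OpenCV 4.12 (cv2) and the standard library are available. Lean on these libraries where they do the work, as an engineer would, in place of code of your own. Each camera call takes 0.05 s, during which the arm holds its last target. There are 200 camera calls.

TASK

Shut the insulated food chest for the van ride: swing its lid down, then bear down on the lid so that its soft seal gives just enough for the bolt to meet the mouth of its keeper, and slide the red-knobbed bolt across until it is fully home. Feel your way and do not force or ram anything, leave the things standing around where they are, and let go at the end.

Things in the scene. Friction and masses are not known exactly. Their poses are not given: they have to be found in the camera images.
- chest: Fixed insulated stainless food chest, 400 (x) by 460 (y) by 170 mm high, walls 55 mm thick; origin at the centre of its underside, on the table. Its front (chest -x, towards the robot at yaw 0) holds the keeper; yaw varies. The 290 by 350 mm opening in its top is closed by an inset lid, its top face flush with the walls' tops, 170 mm up.
- lid (a joint): Lid angle (rad) about a hinge along chest y at the opening's far edge. 0: flush, on its rigid ledge; positive: open. Spring-balanced: stays where it is left; 1 to 4 N swings it down until its seal stops it (see ledge). Aluminium, 286 mm from hinge to front edge, 344 mm wide, 30 mm thick; steel lift handle 24 mm high on it (y 85 to 155 mm, 250 mm from the hinge).
- lid_hinge (a point): Point on the lid's hinge axis, mid-width, level with the lid's top face (chest x +145 mm, y 0, 170 mm up). Its frame turns with the lid: -x points from the hinge to the lid's front edge, z is normal to the lid's top.
- ledge: Rigid grey ledge under the lid's front edge. Just behind it a soft black rubber seal stops the lid 8.5 mm proud (lid 0.032 rad). From there, pressing straight down on the bolt's knob takes 3 N rising evenly to about 23 N, when the lid is flush and meets the ledge; let go, it springs up again. More than 35 N of lid on ledge is too much. Origin: middle of its top, 140 mm up, chest x -137 mm.
- bolt (a joint): Travel of the bolt (m) along the lid's top towards the chest's front (chest -x), into the keeper. 0: fully drawn back. The nose meets the keeper's mouth at about 0.010 to 0.016 and bottoms 0.026 further: the keeper's place differs from chest to chest. It slides with about 3 N of friction and stays where it is left.
- bolt_knob (a point): Centre of the top face of the bolt's red upright knob, 18 mm across, 26 mm tall, at mid-width of the lid; frame as the lid's. Its top is 52 mm and its underside 26 mm above the lid's top face; 212 mm from the hinge when the bolt is drawn back. The barrel and guides below it (44 mm wide) rise at most 23 mm above the lid, so fingers that grip only the knob clear them and the keeper.
- bolt_tip (a point): Centre of the bolt's nose, pointing to chest -x, 70 mm ahead of the knob's axis. The bolt is a 14 mm round steel rod, its axis 12 mm above the lid's top face; nose nearly square (edge broken 0.5 mm). Drawn back, the tip is 4 mm short of the lid's front edge.
- keeper: Fixed steel box keeper on the front wall; origin at the middle of its mouth's foot, 170.5 to 175 mm up (it is packed), axes as the chest's. Mouth faces +x, 18 mm wide, 16 mm high, centre 12 mm above the origin: it meets the bolt with the lid 0 to 5 mm proud; 1.5 mm off, the nose butts on its edge. The bolt bottoms on its closed end 26 mm in: home, and keeps the lid down. Over 45 N bends it.
- shaker: Glass shaker with steel cap, 40 mm across, 75 mm high, standing on top of the chest's right-hand (-y) wall; origin under it. Bystander.
- sauce_bottle: Amber sauce bottle, 60 mm across, 170 mm high, beside the chest; origin under it. Bystander.
- ladle: Black-handled serving spoon, 280 mm long, lying beside the chest. Bystander.
- tape_dispenser: Orange tape dispenser, 130 by 55 by 84 mm; origin under it. Bystander.
- bowl: Red bowl, 140 mm across, 60 mm high; origin under it. Bystander.

How it is judged:
By the outcome, as a careful person would: the job done as asked, in the order asked, and still so for the second after the job is handed in, with the robot touching nothing.
It also fails if it takes over 54 s, if anything falls off the work surface, if the arm or the gripper's body presses on something with over 40 N, if the wrist force passes 120 N, or if a joint passes its speed limit or range.

## Working session

There is one attempt and no reset: what is moved stays moved. The work goes in short steps, Python scripts to look and compute and a tool call to move; the robot and the scene stay as the last step left them, time stands still between calls to the robot, and variables do not carry over. Pictures are saved under pics/ and viewed, at most 10 in all, crops included, and the job is handed in when it is done.

Besides the shell and the picture viewer there is one more tool, called after "Request:" as a command line: name --pt "numbers of a row" for each row, then --argument value for the rest. carry_out: Moves the arm, as the interface text tells. Its arguments: {"type":"object","properties":{"motion":{"type":"array"}},"required":["motion"]}

```bash
ls; mkdir -p pics; cat > h.py <<'E'
from bench import *
import numpy as np, cv2
from scipy.spatial.transform import Rotation as R
def ray(im,u,v):
    K=np.array(im["mtx"]);d=R.from_quat(im["orientation"]).as_matrix()@np.linalg.solve(K,[u,v,1.])
    return np.array(im["position"],float),d
def onz(im,u,v,z):
    p,d=ray(im,u,v);return p+d*(z-p[2])/d[2]
def proj(im,X):
    c=R.from_quat(im["orientation"]).as_matrix().T@(np.array(X,float)-np.array(im["position"]));q=np.array(im["mtx"])@c;return q[:2]/q[2]
def tri(a,ua,b,ub):
    (p,d),(q,e)=ray(a,*ua),ray(b,*ub)
    s=np.linalg.lstsq(np.stack([d,-e],1),q-p,rcond=None)[0]
    return (p+s[0]*d+q+s[1]*e)/2, np.linalg.norm(p+s[0]*d-q-s[1]*e)
def show():
    s=read_state();[print(k,np.round(s[k],3)) for k in s if k!="joint_efforts"]
E
python3 - <<'E'
from h import *
import pickle
ims={n:get_image(n) for n in("top","side")}
pickle.dump(ims,open("ims.pkl","wb"))
for n in ims: cv2.imwrite(f"pics/{n}0.png",ims[n]["color"]); print(n,np.round(ims[n]["position"]),np.round(ims[n]["mtx"]),ims[n]["orientation"])
show()
E
```

```text
pics
top [ 466.  -19. 1256.] [[357.   0. 255.]
 [  0. 357. 190.]
 [  0.   0.   1.]] [ 0.7167341  -0.69625646  0.027003   -0.02810721]
side [  174. -1096.  1403.] [[493.   0. 248.]
 [  0. 493. 191.]
 [  0.   0.   1.]] [ 0.91904034 -0.15166872  0.0640793  -0.3581275 ]
clock 0.1
joints [-1.067  0.385  0.007 -0.    -1.194 -0.259]
joint_vel [ 0.    -0.001  0.005  0.002 -0.001  0.001]
position [ 151.362 -605.883  244.332]
ee_rot [-0.122  0.993  0.001 -0.   ]
contact_force [-0.641 -0.469 -0.162]
wrist_torque [ 0.081 -0.025  0.015]
grasp_force 0.0
gripper_width 85.336
```

View pics/top0.png

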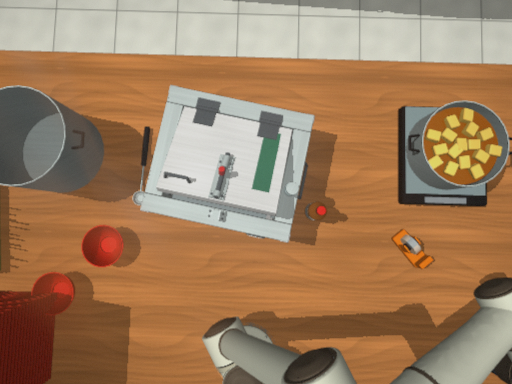

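View pics/side0.png

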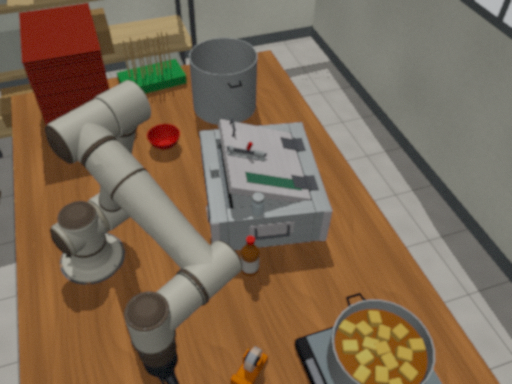

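The top view shows the chest with top corners near (170,87), (313,116), (290,241) and (140,207). The lid is part open, with the red knob at about (221,170) in top and (249,147) in side. The keeper is near (223,216), the shaker at (292,188) and the sauce bottle at (320,211).

```bash
python3 - <<'E'
from h import *
import pickle
ims=pickle.load(open("ims.pkl","rb"));T,S=ims["top"],ims["side"]
def red(im,c,r):
    b=im["color"].astype(int);m=((b[...,2]>130)&(b[...,1]<80)&(b[...,0]<80)).astype(np.uint8)
    k=np.zeros_like(m);cv2.circle(k,c,r,1,-1);m*=k
    ys,xs=np.nonzero(m);return xs.mean(),ys.mean(),len(xs),xs.min(),xs.max(),ys.min(),ys.max()
a=red(T,(221,170),12);b=red(S,(249,147),12);print(a,b)
print("knob",tri(T,a[:2],S,b[:2]))
for c in[(170,87),(313,116),(290,241),(140,207)]: print(c,onz(T,*c,170))
big=cv2.resize(T["color"][75:250,125:335],None,fx=3.8,fy=3.4,interpolation=cv2.INTER_CUBIC)
big=cv2.resize(T["color"][75:250,125:335],None,fx=3.4,fy=3.4,interpolation=cv2.INTER_CUBIC)
cv2.imwrite("pics/topcrop.png",big)
E
```

```text
(np.float64(221.55172413793105), np.float64(169.82758620689654), 29, np.int64(220), np.int64(224), np.int64(167), np.int64(174)) (np.float64(249.71428571428572), np.float64(143.57142857142858), 7, np.int64(248), np.int64(251), np.int64(143), np.int64(144))
knob (array([593.35365033,  75.71284019, 289.53904993]), np.float64(0.16843781867270538))
(170, 87) [864.4832216  257.59549478 170.        ]
(313, 116) [ 785.15680345 -189.65810054  170.        ]
(290, 241) [ 399.02546895 -126.63053239  170.        ]
(140, 207) [488.21985917 330.93025659 170.        ]
```

View pics/topcrop.png

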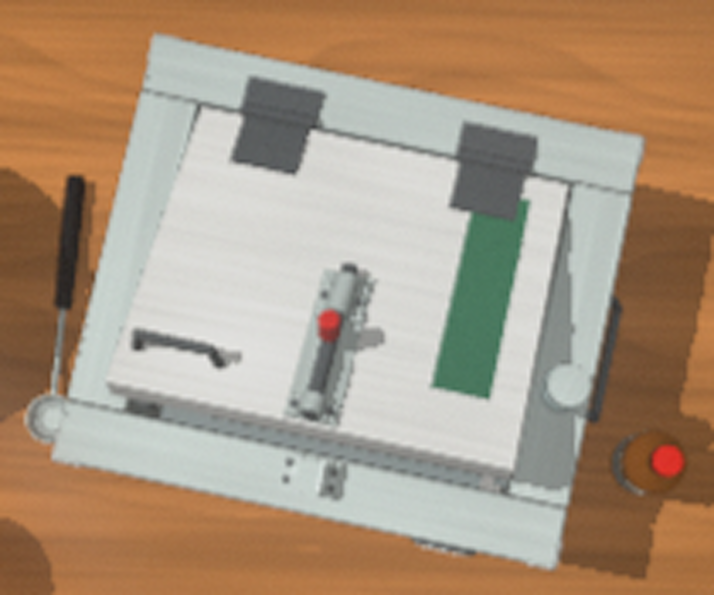

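The crop (3.4x, offset 125,75) shows the chest-top corners at (153,37), (641,137), (556,568) and (52,458), with the knob at (329,322). The keeper is at about (332,478), the handle at (180,345) and the shaker at (568,388).

```bash
cat >> h.py <<'E'
def goal(pos,yaw,tilt=0,tiltax=None):
    """print turn/shift in tool axes to TCP pos with tool y along chest y (yaw), tool down"""
    s=read_state();Rc=R.from_quat(s["ee_rot"])
    c,n=np.cos(yaw),np.sin(yaw)
    best=None
    for sg in(1,-1):
        y=np.array([-n,c,0])*sg;z=np.array([0,0,-1.]);x=np.cross(y,z)
        Rg=R.from_matrix(np.stack([x,y,z],1));rv=(Rc.inv()*Rg).as_rotvec()
        if best is None or np.linalg.norm(rv)<np.linalg.norm(best):best=rv
    print("turn",np.round(best,4),"shift",np.round(Rc.inv().apply(np.array(pos)-s["position"]),1))
E
python3 - <<'E'
from h import *
import pickle
ims=pickle.load(open("ims.pkl","rb"));T,S=ims["top"],ims["side"]
P=np.array([onz(T,u/3.4+125,v/3.4+75,170)[:2] for u,v in[(153,37),(641,137),(556,568),(52,458)]])
L=np.array([[200,230],[200,-230],[-200,-230],[-200,230.]])
c=P.mean(0);A=L;B=P-c
th=np.arctan2((A[:,0]*B[:,1]-A[:,1]*B[:,0]).sum(),(A*B).sum())
Rz=np.array([[np.cos(th),-np.sin(th)],[np.sin(th),np.cos(th)]])
print("chest",c,th,"resid",np.round(B-A@Rz.T,1))
k=np.array([593.4,75.7]);print("knob in chest",Rz.T@(k-c))
print("keeper", Rz.T@(onz(T,332/3.4+125,478/3.4+75,190)[:2]-c))
for a in(.3,.35,.4,.45): print(a,145-212*np.cos(a)+46*np.sin(a),170+212*np.sin(a)+46*np.cos(a))
for n,q,z in[("pushpt",(-120,-60),330),("knob closed",(-67,0),330)]:
    X=np.append(c+Rz@np.array(q),z);print(n,X);goal(X,th)
E
```

```text
chest [632.81764215  68.45756639] -0.18004963619335856 resid [[-2.7 -1.2]
 [-1.   2.4]
 [ 0.9 -0.3]
 [ 2.8 -1. ]]
knob in chest [-40.07741176   0.06650968]
keeper [-162.32891136  -20.5968507 ]
0.3 -43.93740618820685 276.59576231198184
0.35 -38.373715980693575 285.9054799715351
0.4 -32.35168698241371 294.9254942935666
0.45 -25.8863711296509 303.63325993980396
pushpt [504.01276107  30.91688697 330.        ]
turn [ 0.0019 -0.0005  0.4247] shift [-496.4  532.6  -84.7]
knob closed [566.9007102   80.45581969 330.        ]
turn [ 0.0019 -0.0005  0.4247] shift [-569.4  565.4  -84.6]
```

Request:
carry_out --pt "0 0 0.08 -41 42 -20 -1" --pt "0 0 0.17 -82 84 -40 -1" --pt "0 0 0.25 -123 126 -60 -1" --pt "0 0 0.34 -164 168 -80 -1" --pt "0 0 0.425 -205 210 -85 -1"

```text
clock: 0.72
position: [300.4, -351.5, 331.5]
ee_rot: [0.092, 0.996, -0.001, 0.001]
contact_force: [1.8, -0.5, 0.0]
gripper_width: -0.1
grasp_force: 0.0
```

```bash
python3 - <<'E'
from h import *
goal([518.8,28.3,330],-.18);show()
E
```

```text
turn [-0.001   0.0023 -0.0033] shift [-145.5  413.2    1.5]
clock 0.725
joints [-0.511  0.046 -0.217  0.    -1.305 -1.244]
joint_vel [ 1.056 -0.336 -0.308 -0.009 -0.054 -1.714]
position [ 300.378 -351.491  331.534]
ee_rot [ 0.092  0.996 -0.001  0.001]
contact_force [ 1.781 -0.507  0.043]
wrist_torque [-0.052 -0.124 -0.005]
grasp_force 0.0
gripper_width -0.097
```

Request:
carry_out --pt "0 0 0 -20 56 0 -1" --pt "0 0 0 -40 112 0 -1" --pt "0 0 0 -60 168 0 -1" --pt "0 0 0 -80 224 0 -1" --pt "0 0 0 -100 280 0 -1"

```text
clock: 1.35
position: [448.4, -93.4, 330.2]
ee_rot: [0.09, 0.996, 0.0, -0.0]
contact_force: [0.9, -0.4, 0.4]
gripper_width: 0.1
grasp_force: 0.0
```

Request:
carry_out --pt "0 0 0 -18 50 0 -1" --pt "0 0 0 -36 100 0 -1" --pt "0 0 0 -45 130 0 -1" --pt "0 0 0 -45 130 0 -1"

```text
clock: 1.85
position: [516.1, 26.2, 329.2]
ee_rot: [0.089, 0.996, -0.0, -0.001]
contact_force: [-0.3, -0.1, 0.1]
gripper_width: 0.2
grasp_force: 0.0
```

```bash
python3 - <<'E'
from h import *
goal([518.8,28.3,285],-.18);show()
im=get_image("wrist");cv2.imwrite("pics/w1.png",im["color"])
E
```

```text
turn [-0.0007 -0.0019  0.0025] shift [-2.4  2.6 44.2]
clock 1.85
joints [ 0.365  0.149 -0.106 -0.    -1.318 -2.113]
joint_vel [-0.034 -0.029 -0.026  0.005 -0.012  0.012]
position [516.085  26.201 329.159]
ee_rot [ 0.089  0.996 -0.    -0.001]
contact_force [-0.297 -0.058  0.074]
wrist_torque [-0.036  0.02   0.01 ]
grasp_force 0.0
gripper_width 0.177
```

View pics/w1.png

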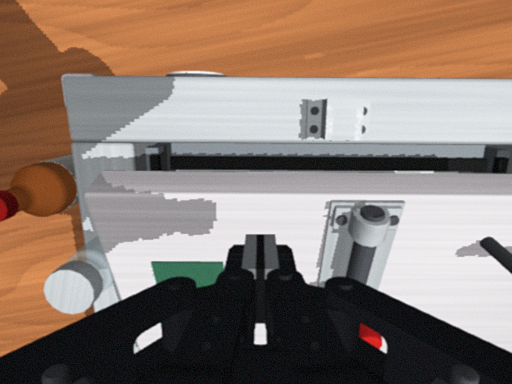

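The wrist view shows the fingertips at (260,250), over the lid well behind its front edge (v≈185). The bolt nose is at (372,215), the keeper at (335,120), and the shaker at (75,285) is well clear. Next I press down gently.

Request:
carry_out --pt "0 0 0 0 0 15 -1" --pt "0 0 0 0 0 30 -1" --pt "0 0 0 0 0 40 -1" --pt "0 0 0 0 0 48 -1" --pt "0 0 0 0 0 55 -1"

```text
clock: 2.52
position: [515.6, 24.2, 275.0]
ee_rot: [0.09, 0.996, -0.0, 0.0]
contact_force: [-0.7, 0.9, 0.6]
gripper_width: -0.2
grasp_force: 0.6
```

Request:
carry_out --pt "0 0 0 0 0 7 -1" --pt "0 0 0 0 0 15 -1" --pt "0 0 0 0 0 23 -1" --pt "0 0 0 0 0 31 -1" --pt "0 0 0 0 0 39 -1"

```text
clock: 3.15
position: [515.6, 24.5, 235.7]
ee_rot: [0.09, 0.996, -0.0, -0.0]
contact_force: [-0.9, -0.3, 0.2]
gripper_width: -0.0
grasp_force: 0.5
```

```bash
cat >> h.py <<'E'
def red(im,c,r,dark=120):
    b=im["color"].astype(int);m=((b[...,2]>dark)&(b[...,1]<80)&(b[...,0]<80)).astype(np.uint8)
    k=np.zeros_like(m);cv2.circle(k,c,r,1,-1);m*=k
    ys,xs=np.nonzero(m);return (xs.mean(),ys.mean(),len(xs)) if len(xs) else None
E
python3 - <<'E'
from h import *
T,S=get_image("top"),get_image("side")
a=red(T,(221,173),20);b=red(S,(247,150),20,100);print(a,b)
if a and b: print(tri(T,a[:2],S,b[:2]))
w=get_image("wrist")["color"];cv2.imwrite("pics/w2.png",np.hstack([w[::1],cv2.resize(S["color"][90:250,180:340],(288,384))[:, :]]))
E
```

```text
None (np.float64(244.7058823529412), np.float64(152.76470588235293), 17)
```

View pics/w2.png

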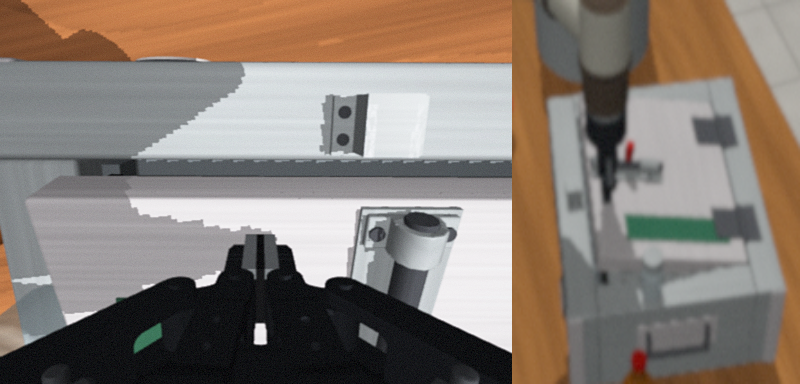

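The lid has come down with the fingers: the gap to the front wall has narrowed, and the knob has dropped to (245,153) in the side view. The keeper box spans u 328–430. I continue down.

Request:
carry_out --pt "0 0 0 0 0 8 -1" --pt "0 0 0 0 0 16 -1" --pt "0 0 0 0 0 24 -1" --pt "0 0 0 0 0 31 -1" --pt "0 0 0 0 0 36 -1"

```text
clock: 3.92
position: [515.4, 24.4, 199.7]
ee_rot: [0.09, 0.996, -0.0, -0.0]
contact_force: [-0.4, -0.4, 1.4]
gripper_width: -0.1
grasp_force: 0.5
```

Request:
carry_out --pt "0 0 0 0 0 2 -1" --pt "0 0 0 0 0 4 -1" --pt "0 0 0 0 0 6 -1" --pt "0 0 0 0 0 6 -1"

```text
clock: 4.42
position: [515.8, 24.5, 194.3]
ee_rot: [0.09, 0.996, 0.0, 0.0]
contact_force: [0.6, 0.3, -0.2]
gripper_width: 0.1
grasp_force: 0.0
```

Request:
carry_out --pt "0 0 0 0 0 1 -1" --pt "0 0 0 0 0 2 -1" --pt "0 0 0 0 0 3 -1" --pt "0 0 0 0 0 3 -1"

```text
clock: 4.92
position: [515.8, 24.5, 191.7]
ee_rot: [0.09, 0.996, 0.0, 0.0]
contact_force: [-1.1, 0.3, 4.3]
gripper_width: 0.2
grasp_force: 2.0
```

Request:
carry_out --pt "0 0 0 0 0 -40 -1" --pt "0 0 0 0 0 -80 -1" --pt "0 0 0 -25 32 -85 1" --pt "0 0 0 -40 64 -85 1" --pt "0 0 0 -40 64 -85 1"

```text
clock: 5.55
position: [567.3, 81.7, 275.0]
ee_rot: [0.089, 0.996, -0.0, -0.001]
contact_force: [0.6, -0.3, -0.3]
gripper_width: 54.4
grasp_force: 0.0
```

```bash
python3 - <<'E'
from h import *
import pickle
show();w=get_image("wrist");S=get_image("side");T=get_image("top")
pickle.dump((w,S,T),open("w3.pkl","wb"))
cv2.imwrite("pics/w3.png",w["color"])
print(np.round(w["position"]),np.round(w["mtx"]))
for q in[(566.9,80.5,229),(566.9,80.5,203)]:print(proj(w,q),proj(S,q))
print("tri side/wrist",red(S,(245,156),14,100))
a=red(w,(256,250),120,100);print(a)
E
```

```text
clock 5.55
joints [ 0.425  0.277 -0.074 -0.    -1.221 -2.175]
joint_vel [-0.019 -0.03  -0.045 -0.    -0.013  0.009]
position [567.252  81.738 274.959]
ee_rot [ 0.089  0.996 -0.    -0.001]
contact_force [ 0.558 -0.287 -0.319]
wrist_torque [0.008 0.075 0.024]
grasp_force 0.0
gripper_width 54.393
[503.  93. 404.] [[330.   0. 260.]
 [  0. 330. 197.]
 [  0.   0.   1.]]
[258.5899005  229.01555726] [241.79663578 157.42510613]
[258.77526822 214.73849367] [241.79588794 162.84206913]
tri side/wrist (np.float64(242.0), np.float64(159.83333333333334), 18)
(np.float64(260.5424), np.float64(230.9408), 625)
```

View pics/w3.png

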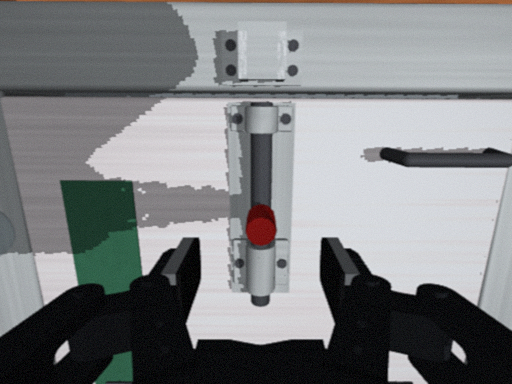

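The wrist view shows the red knob at (261,231), midway between the pads (182 and 340). The keeper at (262,50) is straight ahead, and the bolt is drawn back. I now descend and grip.

Request:
carry_out --pt "0 0 0 0 0 20 0.3" --pt "0 0 0 0 0 40 0.3" --pt "0 0 0 0 0 57 0.3" --pt "0 0 0 0 0 57 -0.5" --pt "0 0 0 0 0 57 -1"

```text
clock: 6.32
position: [566.9, 80.5, 220.3]
ee_rot: [0.09, 0.996, 0.001, 0.001]
contact_force: [-0.0, 16.5, 0.7]
gripper_width: 20.0
grasp_force: 8.7
```

Request:
carry_out --pt "0 0 0 0 0 0 -1" --pt "0 0 0 0 0 0 -1" --pt "0 0 0 0 0 0 -1"

```text
clock: 6.7
position: [567.5, 81.9, 220.6]
ee_rot: [0.09, 0.996, 0.002, 0.002]
contact_force: [0.8, 5.1, -0.7]
gripper_width: 16.1
grasp_force: 58.6
```

Request:
carry_out --pt "0 0 0 0 0.3 1 -1" --pt "0 0 0 0 0.6 2 -1" --pt "0 0 0 0 0.6 3 -1" --pt "0 0 0 0 0.6 3 -1"

```text
clock: 7.2
position: [567.8, 81.9, 219.3]
ee_rot: [0.089, 0.996, 0.001, 0.003]
contact_force: [-2.5, 4.3, 5.8]
gripper_width: 16.3
grasp_force: 59.3
```

```bash
python3 - <<'E'
from h import *
show()
E
```

```text
clock 7.2
joints [ 0.426  0.315 -0.165  0.    -1.085 -2.176]
joint_vel [-0.001 -0.    -0.001 -0.001  0.001  0.001]
position [567.843  81.872 219.282]
ee_rot [0.089 0.996 0.001 0.003]
contact_force [-2.48   4.333  5.801]
wrist_torque [1.167 0.454 0.016]
grasp_force 59.282
gripper_width 16.3
```

Request:
carry_out --pt "0 0 0 0 0.5 1 -1" --pt "0 0 0 0 1 2 -1" --pt "0 0 0 0 1 3 -1" --pt "0 0 0 0 1 3 -1"

```text
clock: 7.7
position: [568.0, 82.0, 217.7]
ee_rot: [0.089, 0.996, 0.001, 0.003]
contact_force: [-3.7, 1.1, 11.0]
gripper_width: 15.9
grasp_force: 59.9
```

Request:
carry_out --pt "0 0 0 2 0 0 -1" --pt "0 0 0 4 0 0 -1" --pt "0 0 0 6 0 0 -1" --pt "0 0 0 8 0 0 -1" --pt "0 0 0 9 0 0 -1"

```text
clock: 8.32
position: [561.5, 83.2, 218.0]
ee_rot: [0.089, 0.996, 0.001, 0.006]
contact_force: [3.4, -1.7, 7.7]
gripper_width: 16.0
grasp_force: 59.5
```

```bash
cat >> h.py <<'E'
def feel():
    s=read_state();c=np.array([632.8,68.5,0]);C=R.from_euler("z",-.18).inv()
    print("chest pos",np.round(C.apply(np.array(s["position"])-c),2),"F",np.round(C.apply(s["contact_force"]),1),"M",np.round(s["wrist_torque"],2),"tilt",np.round(s["ee_rot"],4))
E
python3 - <<'E'
from h import *
feel()
E
```

```text
chest pos [-72.81   1.7  217.99] F [ 3.7 -1.1  7.7] M [-0.55 -0.89  0.02] tilt [8.92e-02 9.96e-01 7.00e-04 5.60e-03]
```

Request:
carry_out --pt "0 0 0 1 0 0.5 -1" --pt "0 0 0 2 0 1 -1" --pt "0 0 0 3 0 1.5 -1" --pt "0 0 0 3 0 1.5 -1"

```text
clock: 8.82
position: [559.1, 83.6, 217.5]
ee_rot: [0.089, 0.996, 0.001, 0.006]
contact_force: [3.8, -2.5, 11.5]
gripper_width: 15.4
grasp_force: 59.7
```

```bash
python3 - <<'E'
from h import *
feel()
E
```

```text
chest pos [-75.19   1.71 217.48] F [ 4.2 -1.7 11.5] M [-0.73 -0.74  0.08] tilt [8.91e-02 9.96e-01 8.00e-04 6.50e-03]
```

Request:
carry_out --pt "0 0 0 1 0 0 -1" --pt "0 0 0 2 0 0 -1" --pt "0 0 0 3 0 0 -1" --pt "0 0 0 3 0 0 -1"

```text
clock: 9.32
position: [556.2, 84.2, 217.6]
ee_rot: [0.089, 0.996, 0.001, 0.007]
contact_force: [3.2, -1.6, 10.3]
gripper_width: 15.9
grasp_force: 59.8
```

```bash
python3 - <<'E'
from h import *
feel()
E
```

```text
chest pos [-78.18   1.75 217.55] F [ 3.4 -1.  10.3] M [-0.7  -0.76 -0.  ] tilt [8.91e-02 9.96e-01 8.00e-04 6.50e-03]
```

Request:
carry_out --pt "0 0 0 1 0 0.2 -1" --pt "0 0 0 2 0 0.4 -1" --pt "0 0 0 3 0 0.5 -1" --pt "0 0 0 3 0 0.5 -1"

```text
clock: 9.82
position: [553.6, 84.7, 217.3]
ee_rot: [0.089, 0.996, 0.001, 0.007]
contact_force: [2.7, -1.0, 11.2]
gripper_width: 15.7
grasp_force: 59.8
```

```bash
python3 - <<'E'
from h import *
feel()
E
```

```text
chest pos [-80.81   1.76 217.28] F [ 2.8 -0.5 11.2] M [-0.84 -0.99  0.03] tilt [8.90e-02 9.96e-01 8.00e-04 7.00e-03]
```

Request:
carry_out --pt "0 0 0 1 0 0 -1" --pt "0 0 0 2 0 0 -1" --pt "0 0 0 3 0 0 -1" --pt "0 0 0 3 0 0 -1"

```text
clock: 10.32
position: [553.3, 84.8, 217.5]
ee_rot: [0.089, 0.996, 0.001, 0.01]
contact_force: [11.7, -6.1, 6.6]
gripper_width: 15.9
grasp_force: 59.4
```

```bash
python3 - <<'E'
from h import *
feel()
E
```

```text
chest pos [-81.15   1.8  217.48] F [12.6 -3.9  6.6] M [-1.89 -3.23 -0.02] tilt [8.89e-02 9.96e-01 9.00e-04 9.80e-03]
```

The bolt butts on the mouth's edge at about 14.5 mm of travel, so the lid is still too proud. I ease the push and press down further.

Request:
carry_out --pt "0 0 0 -1.5 0 0.5 -1" --pt "0 0 0 -1.5 0 1.5 -1" --pt "0 0 0 -1.5 0 2.5 -1" --pt "0 0 0 -1.5 0 2.5 -1"

```text
clock: 10.82
position: [553.4, 84.8, 216.7]
ee_rot: [0.089, 0.996, 0.001, 0.009]
contact_force: [3.1, -3.6, 15.5]
gripper_width: 15.8
grasp_force: 60.4
```

```bash
python3 - <<'E'
from h import *
feel()
E
```

```text
chest pos [-80.99   1.81 216.75] F [ 3.7 -3.  15.5] M [-1.24 -1.01 -0.04] tilt [8.88e-02 9.96e-01 9.00e-04 8.90e-03]
```

Request:
carry_out --pt "0 0 0 0.7 0 0.3 -1" --pt "0 0 0 1.5 0 0.6 -1" --pt "0 0 0 1.5 0 0.6 -1"

```text
clock: 11.2
position: [553.4, 84.8, 216.7]
ee_rot: [0.089, 0.996, 0.001, 0.011]
contact_force: [5.5, -4.5, 16.5]
gripper_width: 16.3
grasp_force: 60.4
```

```bash
python3 - <<'E'
from h import *
feel()
E
```

```text
chest pos [-81.05   1.84 216.73] F [ 6.2 -3.5 16.5] M [-1.8  -1.97 -0.05] tilt [8.86e-02 9.96e-01 9.00e-04 1.06e-02]
```

Request:
carry_out --pt "0 0 0 0 -0.4 0.6 -1" --pt "0 0 0 0 -0.8 1.2 -1" --pt "0 0 0 0 -0.8 1.2 -1"

```text
clock: 11.58
position: [553.2, 84.7, 215.9]
ee_rot: [0.088, 0.996, 0.002, 0.011]
contact_force: [4.5, -3.9, 18.1]
gripper_width: 16.0
grasp_force: 60.7
```

```bash
python3 - <<'E'
from h import *
feel()
E
```

```text
chest pos [-81.2    1.74 215.93] F [ 5.1 -3.1 18.1] M [-1.09 -1.5  -0.05] tilt [0.0885 0.996  0.0016 0.0108]
```

Request:
carry_out --pt "0 0 0 0.7 0 0 -1" --pt "0 0 0 1.5 0 0 -1" --pt "0 0 0 1.5 0 0 -1"

```text
clock: 11.95
position: [552.9, 84.8, 216.0]
ee_rot: [0.088, 0.996, 0.002, 0.012]
contact_force: [9.7, -5.7, 16.3]
gripper_width: 15.8
grasp_force: 60.4
```

```bash
python3 - <<'E'
from h import *
feel()
E
```

```text
chest pos [-81.49   1.78 215.97] F [10.5 -3.9 16.3] M [-1.63 -2.6  -0.02] tilt [0.0884 0.996  0.0016 0.0121]
```

Request:
carry_out --pt "0 0 0 0 0 0.7 -1" --pt "0 0 0 0 0 1.4 -1" --pt "0 0 0 0 0 2 -1" --pt "0 0 0 0 0 2 -1"

```text
clock: 12.45
position: [551.3, 85.1, 214.0]
ee_rot: [0.088, 0.996, 0.002, 0.01]
contact_force: [2.3, -1.3, 19.3]
gripper_width: 15.8
grasp_force: 60.8
```

```bash
python3 - <<'E'
from h import *
feel()
E
```

```text
chest pos [-83.12   1.75 214.04] F [ 2.5 -0.9 19.3] M [-0.87 -1.01 -0.03] tilt [0.0885 0.996  0.0016 0.0103]
```

It slipped in: the push force dropped and the bolt advanced to -83.1. I slide on.

Request:
carry_out --pt "0 0 0 1.5 0 0 -1" --pt "0 0 0 3 0 0 -1" --pt "0 0 0 4.5 0 0 -1" --pt "0 0 0 6 0 0 -1"

```text
clock: 12.95
position: [545.3, 86.2, 214.0]
ee_rot: [0.088, 0.996, 0.002, 0.01]
contact_force: [3.1, -3.5, 19.2]
gripper_width: 16.1
grasp_force: 60.8
```

```bash
python3 - <<'E'
from h import *
feel()
E
```

```text
chest pos [-89.27   1.8  214.01] F [ 3.7 -2.9 19.2] M [-0.92 -1.01 -0.02] tilt [0.0884 0.996  0.0016 0.0102]
```

Request:
carry_out --pt "0 0 0 2.5 -0.2 0 -1" --pt "0 0 0 5 -0.4 0 -1" --pt "0 0 0 7.5 -0.5 -0.3 -1" --pt "0 0 0 10 -0.5 -0.5 -1" --pt "0 0 0 12.5 -0.5 -0.5 -1"

```text
clock: 13.58
position: [532.8, 88.5, 214.0]
ee_rot: [0.088, 0.996, 0.002, 0.01]
contact_force: [2.7, -1.1, 19.6]
gripper_width: 16.2
grasp_force: 60.7
```

```bash
python3 - <<'E'
from h import *
feel()
E
```

```text
chest pos [-101.93    1.81  213.98] F [ 2.9 -0.6 19.6] M [-0.64 -1.07 -0.06] tilt [0.0884 0.996  0.0021 0.01  ]
```

Request:
carry_out --pt "0 0 0 1.5 0 0 -1" --pt "0 0 0 3 0 0 -1" --pt "0 0 0 4.5 0 0 -1" --pt "0 0 0 5.5 0 0 -1" --pt "0 0 0 6.5 0 0 -1"

```text
clock: 14.2
position: [527.7, 89.6, 214.0]
ee_rot: [0.088, 0.996, 0.002, 0.011]
contact_force: [7.4, -5.1, 15.8]
gripper_width: 15.9
grasp_force: 60.4
```

```bash
python3 - <<'E'
from h import *
feel()
E
```

```text
chest pos [-107.22    1.89  214.03] F [ 8.2 -3.7 15.8] M [-1.49 -2.61 -0.09] tilt [0.0882 0.996  0.0021 0.0113]
```

Request:
carry_out --pt "0 0 0 0.8 -0.3 0 -1" --pt "0 0 0 1.6 -0.6 0 -1" --pt "0 0 0 1.6 -0.6 0 -1"

```text
clock: 14.58
position: [527.6, 89.5, 214.2]
ee_rot: [0.088, 0.996, 0.003, 0.013]
contact_force: [11.6, -3.6, 13.3]
gripper_width: 16.0
grasp_force: 60.2
```

```bash
python3 - <<'E'
from h import *
feel()
E
```

```text
chest pos [-107.3     1.85  214.15] F [12.  -1.5 13.3] M [-1.42 -3.33 -0.07] tilt [0.0881 0.996  0.0027 0.013 ]
```

The bolt is bottomed at 40.7 mm of travel, firm at 12 N. I ease off both loads before letting go.

Request:
carry_out --pt "0 0 0 -0.5 0 -1.2 -1" --pt "0 0 0 -1 0 -2.5 -1" --pt "0 0 0 -1.5 0 -3.5 -1" --pt "0 0 0 -1.5 0 -3.5 -1"

```text
clock: 15.08
position: [527.6, 89.5, 214.9]
ee_rot: [0.089, 0.996, 0.003, 0.011]
contact_force: [12.2, -2.3, 6.0]
gripper_width: 15.9
grasp_force: 59.3
```

```bash
python3 - <<'E'
from h import *
feel()
E
```

```text
chest pos [-107.26    1.79  214.92] F [12.4 -0.1  6. ] M [-0.78 -3.61 -0.02] tilt [0.0887 0.996  0.0026 0.0107]
```

Request:
carry_out --pt "0 0 0 -0.7 0 -0.5 -1" --pt "0 0 0 -1.4 0 -1 -1" --pt "0 0 0 -1.8 0 -1.3 -1" --pt "0 0 0 -1.8 0 -1.3 -1"

```text
clock: 15.58
position: [527.7, 89.4, 215.1]
ee_rot: [0.089, 0.996, 0.003, 0.009]
contact_force: [9.5, 0.8, 4.1]
gripper_width: 16.0
grasp_force: 59.2
```

```bash
python3 - <<'E'
from h import *
feel()
E
```

```text
chest pos [-107.17    1.75  215.13] F [9.3 2.4 4.1] M [-0.07 -2.7   0.03] tilt [0.089  0.996  0.0026 0.0086]
```

Request:
carry_out --pt "0 0 0 -0.8 0 -0.5 -1" --pt "0 0 0 -1.2 0 -1 -1" --pt "0 0 0 -1.2 0 -1 -0.3" --pt "0 0 0 -1.2 0 -1 0.3" --pt "0 0 0 -1.2 0 -1 0.3"

```text
clock: 16.2
position: [522.1, 87.6, 211.2]
ee_rot: [0.09, 0.996, -0.0, -0.0]
contact_force: [0.4, -0.6, -0.2]
gripper_width: 55.5
grasp_force: 0.0
```

Request:
carry_out --pt "0 0 0 0 0 0 0.3" --pt "0 0 0 0 0 -20 0.3" --pt "0 0 0 0 0 -60 0.3" --pt "0 0 0 0 0 -100 0.3" --pt "0 0 0 0 0 -100 0.3"

```text
clock: 16.82
position: [524.0, 88.3, 315.0]
ee_rot: [0.09, 0.996, 0.002, 0.003]
contact_force: [-1.2, -0.5, -1.2]
gripper_width: 55.5
grasp_force: 0.0
```

```bash
python3 - <<'E'
from h import *
feel()
w=get_image("wrist");cv2.imwrite("pics/w4.png",w["color"])
a=red(w,(256,230),110,100);print(a)
C=R.from_euler("z",-.18);c=np.array([632.8,68.5,0])
for x in(-107.5,-105,-100): print(x,proj(w,C.apply([x,0,223])+c))
E
```

```text
chest pos [-1.1064e+02  3.0000e-02  3.1500e+02] F [-1.1 -0.8 -1.2] M [ 0.01 -0.03 -0.01] tilt [0.0898 0.996  0.0016 0.0035]
(np.float64(262.07296137339057), np.float64(211.86051502145924), 466)
-107.5 [260.16776585 209.34070082]
-105 [260.16681759 212.73351877]
-100 [260.16493716 219.4615528 ]
```

View pics/w4.png

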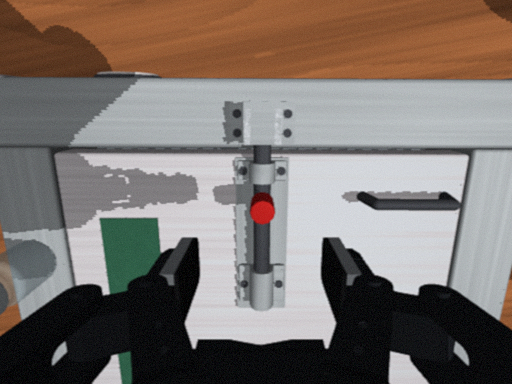

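The bolt rod runs into the keeper at (262,145) and the knob sits at (262,212), which matches the bottomed position. The lid is down and the shaker is still standing at the left. The gripper is clear of everything.

```bash
python3 -c "
from bench import *
print(job_done())"
```

```text
the job is handed in; nothing more can be done
None
```

The lid is shut and pressed down, the bolt is fully home in its keeper (about 40.7 mm of travel, firm at 12 N), the gripper has let go and is clear, and the job was handed in at about 17 s.

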